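# Rock the chipped locating block out of a drilling jig

## Robot

A 6-joint arm with a two-finger parallel gripper is mounted at the origin on the work surface. World frame = base frame: x ahead of the robot, y to its left, z up, the work surface at z = 0. Lengths are in m, angles in rad, forces in N, time in s.
With the tool pointing down it reaches from about 0.275 to 0.775 m from the base axis. Payload 14.6 kg.
Tool frame: the origin (TCP) lies between the finger pads; the fingertips stand 19 mm ahead of it and the grasp point (between the pads) is the TCP; z points along the fingers, y is the line along which they close (so a half turn about z gives the same grasp; the last joint's range is limited). The gripper opens to 85 mm and grips with 20 to 120 N. Pads are 22 mm wide; open, the fingers measure 114 mm over their backs; the gripper's body (76 mm by 85 mm) begins 54 mm behind the grasp point. The pads swing forward as they close: fully open they stand 13 mm farther back than shut.
Start: joints at [-1.481, 0.263, -0.048, 1.259, 0, 1.415], TCP at [0.127, -0.509, 0.21] pointing down, gripper open.
Joint ranges: [-2.65, 2.65], [-0.89, 1.7], [-1.18, 1.37], [-2.13, 2.11], [-1.35, 1.29], [-3.14, 3.14]. Speed limits (rad/s): [1.89, 1.89, 2.57, 2.79, 3.14, 3.14].

## Interface

Orientations are given as a rotation vector (axis times angle).
In Python, from station import bot, get_image, workorder gives the robot as it stands.
- The arm moves only by the tool move_arm, never from a script. Its argument "plan" is a list of rows, each a list of 6 numbers: the shift along the tool's x, y, z in m, then the turn, a rotation vector about the tool's x, y, z in degrees. In form: [[tx, ty, tz, rx, ry, rz], ...]. A call has exactly 5 rows; each row shifts and turns the commanded pose from where the row before left it, along the tool's axes as they then stand; what a row does not reach is not made up. A row lasts 1/10 s, in which the tool goes at most 50 mm and 8.59 degrees, less where a joint would pass 70% of its speed; a pose out of reach is approached as far as the arm can. A call with a gripper value outside its range is refused whole. "fingers" is the opening, from 0 (shut) to 1 (fully open), set as the call begins (left out, the last holds). The fingers move at their own pace and stop on an object; the grip force is fixed at half the most. Time passes only in rows, so rows that do not move let the fingers close, or fill a call up. It gives the time, the measured TCP pose, the force, the opening and the grip force at its end, in the units of the state.
- bot.get_obs(): the state, without advancing time (a new reading comes with each control period).
- get_image(name): name is "scene" or "top"; returns a dict with "image" (480x640x3 uint8, red, green, blue), "fx", "fy", "cx", "cy" (pixels), "R" (3x3) and "t" (3): a world point X has camera coordinates R X + t. Camera axes: x right, y down, z forward; pixel columns grow to the right and rows downward; lengths in m; the calibration is good to about 2 mm. A picture is of the moment at which its call begins. There is no depth.
- workorder.job_done(): hands the job in; it is judged then, once.
The state is a dict: "t": time; "joint_pos": joint angles; "qd": joint speeds; "joint_efforts": joint torques, N m; "ee_pos": TCP position; "ee_rot": TCP orientation; "wrist_force": force on the tool from outside, world axes, zero at the start; "wrist_torque": the same for the moment, N m; "opening": finger opening in m; "finger_force": force on a finger pad.
Only numpy, scipy, OpenCV 4.12 (cv2) and the standard library are available. Lean on these libraries where they do the work, as an engineer would, in place of code of your own. Each camera call takes 0.05 s, during which the arm holds its last target. There are 200 camera calls.

## Task

One of the three blue-topped steel locating blocks in the grey drilling jig has a chipped top corner and has to come out; it sits tightly between spring pads. Take hold of it and rock it while it is still in its nest, first leaning its top about ten degrees towards the jig's red rail, then about ten degrees the other way, until it frees; then lift it upright straight above its nest and finish while still holding it there, its underside just clear of the jig by about 20 mm. Leave the two sound blocks seated and the other things on the bench alone.

Things in the scene. Friction and masses are not known exactly. Their poses are not given: they have to be found in the camera images.
- jig: Grey drilling jig fixed to the bench, 88 mm (its x) by 236 mm (its y), 30 mm high; origin at the centre of its underside. Three nests in a row along its y, at y = -66, 0 and +66 mm, x = 0; each is a pocket 18 mm deep below the top face, 54 mm along x and 29 mm along y
- red_rail (a point): Middle of the top of the jig's long red rail, on the jig's +x side (17 mm wide, 236 mm long); the rail on the -x side is grey
- nest_floor (a point): Floor of the middle nest, 12 mm above the bench. In each nest a brass spring pad on each x side presses on the block's foot 2 to 5 mm above the floor: 20 N, 2.5 N more per mm, yields 6 mm. A side of the foot raised over 5 mm is past its pad, which springs 1 mm in under it. A straight pull drags on both, about 25 N; rocking about a lower edge of the foot takes one at a time
- chipped_center (a point): Chipped steel locating block, top 18 mm blue, 28 mm thick along its x (30 mm at the 6 mm high foot), 26 mm along its y, 70 mm tall, 0.4 kg, upright on a nest's floor, axes as the jig's, 52 mm standing out of the jig. Point: its centre, 35 mm above the underside. One top corner (+x, +y) is broken away: 14 mm along x, 14 mm along y, 18 mm deep; the rest of its x faces is flat and can be gripped
- jig_above (a point): A point in the air 300 mm above the middle of the jig's underside, on its z axis; it only serves to judge which way the block leans
- sound_a_center (a point): Sound steel locating block, no chip, top 18 mm blue, 28 mm thick along its x (30 mm at the 6 mm high foot), 26 mm along its y, 70 mm tall, 0.4 kg, upright on a nest's floor, axes as the jig's, 52 mm standing out of the jig. Point: its centre, 35 mm above the underside
- sound_b_center (a point): Second sound steel locating block, no chip, top 18 mm blue, 28 mm thick along its x (30 mm at the 6 mm high foot), 26 mm along its y, 70 mm tall, 0.4 kg, upright on a nest's floor, axes as the jig's, 52 mm standing out of the jig. Point: its centre, 35 mm above the underside
- hammer_grip (a point): Hammer lying on the bench, 260 mm long; point at the handle grip. Leave alone
- oil: Standing oil bottle, 60 mm across, 160 mm high, yellow label; origin at the centre of its underside. Leave alone
- tin: Standing green tin, 80 mm across, 90 mm high; origin at the centre of its underside. Leave alone
- bushing: Brass bushing standing on the bench, 42 mm across, 30 mm high; origin at the centre of its underside. Leave alone
- spanner_grip (a point): Spanner lying on the bench, 170 mm long; point at its grip. Leave alone
Things that resemble listed ones, but are neither listed nor needed, are in the scene too. Leave any orange or pink look-alike of the part that bears sound_a_center alone.

How it is judged:
On the way, in this order (a step that is already met when the one before it is completed fails the run):
1. the chipped block, still in its nest, is leaned over towards the red rail by 5 degrees or more (z of chipped_center in the frame of jig below 0.065 m and angle between chipped_center's own z axis and vertical above 0.087 rad and x of jig_above in the frame of chipped_center below -0.008 m), for 0.05 s.
2. still in its nest, it is leaned over the other way by 5 degrees or more (z of chipped_center in the frame of jig below 0.065 m and angle between chipped_center's own z axis and vertical above 0.087 rad and x of jig_above in the frame of chipped_center above 0.008 m), for 0.05 s.
At the end, for the whole second after the job is handed in: The chipped block is held still by the fingers, upright within 11 degrees, over its nest (within about 25 mm), its underside 4 to 60 mm above the jig's top face and touching neither the jig nor the sound blocks; both sound blocks are still fully seated (raised less than 4 mm) (z of chipped_center in the frame of jig between 0.069 and 0.125 m and distance of chipped_center from where it was at the start of the episode below 0.082 m and x of chipped_center in the frame of jig between -0.025 and 0.025 m and angle between chipped_center's own z axis and vertical below 0.2 rad and contact force between chipped and the fingers above 2 N and contact force between chipped and jig below 0.2 N and contact force between chipped and sound_a below 0.2 N and contact force between chipped and sound_b below 0.2 N and (y of chipped_center in the frame of jig between -0.091 and -0.041 m or y of chipped_center in the frame of jig between -0.025 and 0.025 m or y of chipped_center in the frame of jig between 0.041 and 0.091 m) and linear speed of chipped below 0.03 m/s and z of each of sound_a_center, sound_b_center in the frame of jig below 0.051 m and angle between each of sound_a_center, sound_b_center's own z axis and vertical below 0.06 rad); the arm keeps its last pose, push and grip.
It fails at once if a sound block is pulled up or shoved by more than 8 mm (distance of any of sound_a_center, sound_b_center from where it was at the start of the episode above 0.008 m).
It fails at once if another thing on the bench is moved more than 30 mm (distance of any of hammer_grip, oil, tin, bushing, spanner_grip from where it was at the start of the episode above 0.03 m).
It also fails if it takes over 35 s, if anything falls off the work surface, if the arm or the gripper's body presses on something with over 40 N, if the wrist force passes 120 N, or if a joint passes its speed limit or range.

## Working session

There is one attempt and no reset: what is moved stays moved. The work goes in short steps, Python scripts to look and compute and a tool call to move; the robot and the scene stay as the last step left them, time stands still between calls to the robot, and variables do not carry over. Pictures are saved under pics/ and viewed, at most 10 in all, crops included, and the job is handed in when it is done.

Besides the shell and the picture viewer there is one more tool, called after "Call:" as name(argument=value, ...) on one line, values as JSON. move_arm: Moves the arm, as the interface text tells. Its arguments: {"type":"object","properties":{"plan":{"type":"array","items":{"type":"array","items":{"type":"number"}}},"fingers":{"type":"number"}},"required":["plan"]}

```bash
mkdir -p pics; python3 - <<'E'
from station import bot,get_image
import cv2,numpy as np,pickle
d={}
for n in("scene","top"):
    im=get_image(n);d[n]=im
    cv2.imwrite(f"pics/{n}0.png",im["image"][:,:,::-1])
    print(n,im["fx"],im["cx"],im["cy"],np.round(im["R"],3).tolist(),np.round(im["t"],3))
pickle.dump(d,open("im0.pkl","wb"))
o=bot.get_obs();print({k:np.round(v,3) for k,v in o.items()})
E
```

```text
scene 473.3717436925453 324.66816602685657 243.64170922757455 [[0.751, 0.66, -0.015], [0.419, -0.494, -0.762], [-0.51, 0.566, -0.647]] [-0.418 -0.074  1.645]
top 599.3075335319304 311.7438284442715 243.51455228114978 [[0.01, -1.0, -0.012], [-0.993, -0.009, -0.12], [0.12, 0.013, -0.993]] [0.014 0.548 1.65 ]
{'t': np.float64(0.1), 'joint_pos': array([-1.481,  0.263, -0.049,  1.259, -0.   ,  1.416]), 'qd': array([ 0.001, -0.001,  0.001, -0.001,  0.002, -0.   ]), 'joint_efforts': array([ 2.0000e-03, -6.3857e+01,  3.8506e+01,  1.0000e-02, -0.0000e+00,
        0.0000e+00]), 'ee_pos': array([ 0.127, -0.509,  0.21 ]), 'ee_rot': array([-3.117, -0.383, -0.   ]), 'wrist_force': array([-0.316,  0.128, -0.039]), 'wrist_torque': array([ 0.003, -0.019,  0.009]), 'finger_force': np.float64(0.0), 'opening': np.float64(0.085)}
```

View pics/scene0.png

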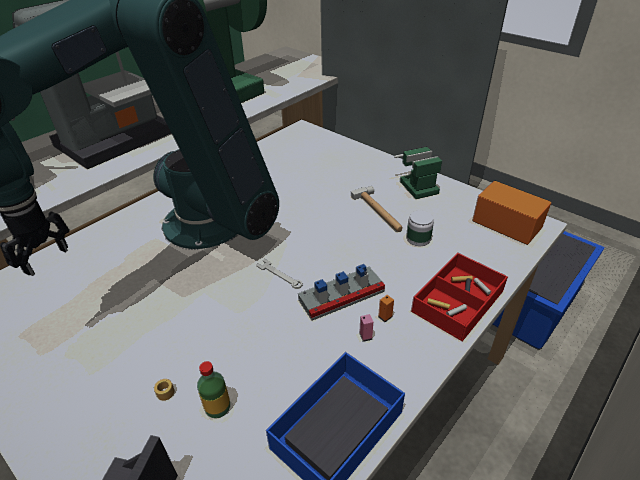

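View pics/top0.png

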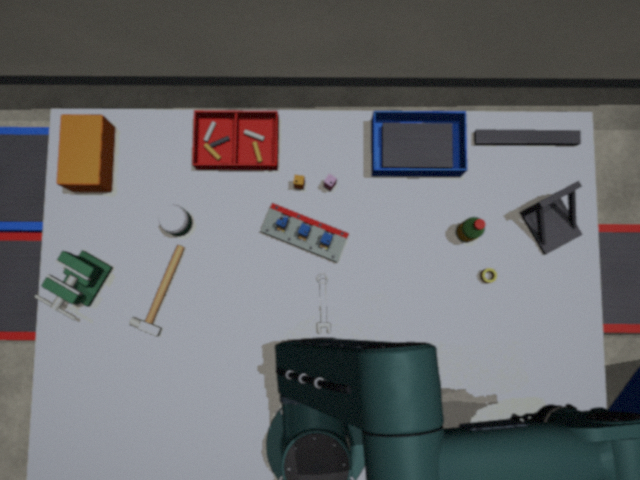

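The scene view shows the jig at about (341,290), with its red rail on the side away from the robot. In the top view it is at about (304,233), with blue blocks at about (282,222), (303,230) and (325,240). The orange and pink look-alikes stand beyond the rail. Next I measure the jig and enlarge both views.

```bash
cat > h.py <<'E'
import cv2,numpy as np
def ray(c,u,v,z):
    R=np.array(c["R"]);o=-R.T@np.array(c["t"])
    d=R.T@np.array([(u-c["cx"])/c["fx"],(v-c["cy"])/c["fy"],1]);return o+d*(z-o[2])/d[2]
def proj(c,X):
    p=np.array(c["R"])@np.array(X)+np.array(c["t"]);return c["fx"]*p[0]/p[2]+c["cx"],c["fy"]*p[1]/p[2]+c["cy"]
def mask(im,col):
    h=cv2.cvtColor(im,cv2.COLOR_RGB2HSV)
    if col=="blue":return cv2.inRange(h,(100,90,40),(125,255,255))
    return cv2.inRange(h,(0,130,70),(8,255,255))|cv2.inRange(h,(172,130,70),(180,255,255))
def blobs(im,col,box,amin=25):
    x0,y0,x1,y1=box;m=mask(im,col);k=np.zeros_like(m);k[y0:y1,x0:x1]=m[y0:y1,x0:x1]
    n,l,s,c=cv2.connectedComponentsWithStats(k)
    return [(s[i],c[i],l==i) for i in range(1,n) if s[i,4]>=amin]
E
python3 - <<'E'
import pickle;from h import *
d=pickle.load(open("im0.pkl","rb"))
B={"scene":(290,250,395,325),"top":(250,195,360,270)}
cr=[]
for n in B:
    c=d[n]
    for s,ce,l in blobs(c["image"],"blue",B[n]): print(n,"blue",s,ce.round(1),ray(c,*ce,.075).round(4))
    for s,ce,l in blobs(c["image"],"red",B[n],60):
        yx=np.argwhere(l);P=np.array([ray(c,x,y,.03)[:2] for y,x in yx])
        r=cv2.minAreaRect(P.astype(np.float32)*1000);m=P.mean(0);w,V=np.linalg.eigh(np.cov(P.T));print(n,"red",s,m.round(4),V[:,1].round(4),r)
    x0,y0,x1,y1=B[n];cr.append(cv2.resize(c["image"][y0:y1,x0:x1],(560,300) if n=="top" else (420,300),interpolation=cv2.INTER_CUBIC))
o=np.zeros((600,560,3),np.uint8);o[:300,:420]=cr[0];o[300:,:560]=cv2.resize(cr[1],(560,300))
cv2.imwrite("pics/crop0.png",o[:,:,::-1])
E
```

```text
scene blue [356 264  10  13  85] [361.1 269.8] [0.6073 0.0999 0.075 ]
scene blue [336 271  12  14 114] [341.6 277.8] [0.5858 0.0393 0.075 ]
scene blue [315 279  12  14 118] [320.6 285.8] [ 0.5621 -0.022   0.075 ]
scene red [309 282  76  33 391] [0.6171 0.023 ] [0.3656 0.9308] ((618.223388671875, 26.28899383544922), (235.02500915527344, 19.561702728271484), 68.18309020996094)
top blue [276 217  12  11  89] [282.1 221.7] [0.6031 0.1013 0.075 ]
top blue [298 223  12  13 111] [303.7 229.5] [0.5819 0.0415 0.075 ]
top blue [320 232  13  13 113] [326.  238.3] [ 0.558 -0.02   0.075]
top red [271 204  49  23 226] [0.6288 0.066 ] [0.3672 0.9301] ((629.2718505859375, 68.41779327392578), (145.2162628173828, 14.86561107635498), 68.4776382446289)
top red [320 224  22  11 106] [ 0.59   -0.0331] [0.3631 0.9318] ((589.1954956054688, -32.404117584228516), (61.298213958740234, 15.341379165649414), 68.44938659667969)
```

View pics/crop0.png

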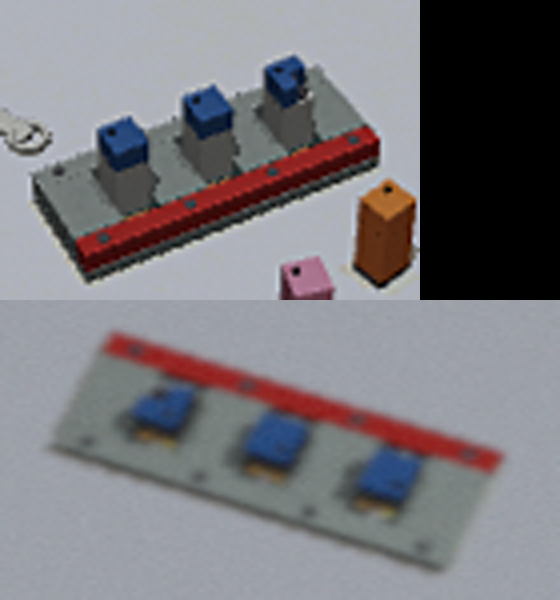

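The chipped block is the one at the +y end: scene (361,270), top (282,222). Its +x/+y top corner is visibly missing. The blocks at (342,278)/(304,230) and (321,286)/(326,238) have whole tops, and the orange and pink ones are decoys. Now I refine the position and work out the moves.

```bash
cat >> h.py <<'E'
from scipy.spatial.transform import Rotation as Ro
def tri(c1,p1,c2,p2):
    A=[]
    for c,p in((c1,p1),(c2,p2)):
        P=np.c_[np.array(c["R"]),np.array(c["t"])];x=(p[0]-c["cx"])/c["fx"];y=(p[1]-c["cy"])/c["fy"]
        A+=[x*P[2]-P[0],y*P[2]-P[1]]
    v=np.linalg.svd(np.array(A))[2][-1];return v[:3]/v[3]
def delta(o,pos,yaw_y,tilt=0):
    """tool-frame shift and turn (deg) to: tool y at world angle yaw_y, leaned tilt deg about tool x"""
    y=np.array([np.cos(yaw_y),np.sin(yaw_y),0]);z=np.array([0,0,-1.]);T=Ro.from_matrix(np.c_[np.cross(y,z),y,z])*Ro.from_euler('x',tilt,degrees=True)
    R=Ro.from_rotvec(o["ee_rot"]);return R.inv().apply(np.array(pos)-o["ee_pos"]),(R.inv()*T).as_rotvec(degrees=True)
E
python3 - <<'E'
import pickle;from h import *
from station import bot
d=pickle.load(open("im0.pkl","rb"));B={"scene":(290,250,395,325),"top":(250,195,360,270)}
b={n:sorted(blobs(d[n]["image"],"blue",B[n]),key=lambda q:abs(q[1][0]-{"scene":400,"top":0}[n])) for n in B}
for i in range(3):print("tri",tri(d["scene"],b["scene"][i][1],d["top"],b["top"][i][1]).round(4))
a=np.radians(-21.5);X=np.array([np.cos(a),np.sin(a)]);Y=np.array([-X[1],X[0]]);g=np.array([.585,.0405])
c=d["top"];h=cv2.cvtColor(c["image"],cv2.COLOR_RGB2HSV)
P=np.vstack([np.array([ray(c,x,y,.03)[:2] for y,x in np.argwhere(l)]) for s,ce,l in blobs(c["image"],"red",B["top"])])-g
print("top red x,y ext",[np.percentile(P@v,[0,2,50,98,100]).round(4) for v in(X,Y)])
c=d["scene"];P=np.vstack([np.array([ray(c,x,y,.03)[:2] for y,x in np.argwhere(l)]) for s,ce,l in blobs(c["image"],"red",B["scene"])])-g
print("scene red ext",[np.percentile(P@v,[0,2,50,98,100]).round(4) for v in(X,Y)])
# line profile across jig in top view, between nests: brightness & saturation
c=d["top"]
for yy in(-.033,.033,.095):
    r=[]
    for xx in np.arange(-.056,.057,.004):
        u,v=proj(c,[*(g+X*xx+Y*yy),.03]);p=cv2.getRectSubPix(c["image"],(1,1),(u,v))[0,0];r.append((int(xx*1000),int(p[0]),int(p[2])))
    print(yy,r)
t=g+.066*Y;print(t,delta(bot.get_obs(),[*t,.21],a))
E
```

```text
tri [0.6044 0.1022 0.0713]
tri [0.5829 0.042  0.071 ]
tri [ 0.559  -0.0196  0.0709]
top red x,y ext [array([0.023 , 0.0241, 0.0315, 0.038 , 0.0384]), array([-0.0969, -0.093 ,  0.0046,  0.1102,  0.1148])]
scene red ext [array([0.026 , 0.0271, 0.0365, 0.0452, 0.0456]), array([-0.1185, -0.1145, -0.0063,  0.1115,  0.1165])]
-0.033 [(-56, 150, 159), (-52, 120, 120), (-48, 91, 91), (-44, 98, 104), (-40, 88, 94), (-36, 94, 99), (-32, 112, 118), (-28, 118, 125), (-24, 121, 126), (-20, 121, 128), (-16, 120, 127), (-12, 120, 126), (-8, 121, 127), (-4, 119, 125), (0, 119, 126), (3, 121, 126), (7, 122, 128), (11, 122, 128), (15, 122, 127), (19, 122, 122), (23, 125, 92), (27, 124, 63), (31, 104, 61), (35, 118, 68), (39, 144, 104), (43, 154, 155), (47, 156, 168), (51, 154, 168), (55, 156, 168)]
0.033 [(-56, 147, 157), (-52, 118, 119), (-48, 85, 86), (-44, 100, 105), (-40, 92, 98), (-36, 93, 98), (-32, 111, 116), (-28, 118, 123), (-24, 119, 126), (-20, 120, 126), (-16, 119, 125), (-12, 119, 124), (-8, 120, 125), (-4, 119, 126), (0, 120, 126), (3, 120, 127), (7, 122, 126), (11, 120, 126), (15, 118, 124), (19, 119, 120), (23, 120, 88), (27, 116, 58), (31, 95, 64), (35, 118, 67), (39, 143, 106), (43, 156, 157), (47, 155, 168), (51, 155, 168), (55, 155, 167)]
0.095 [(-56, 145, 151), (-52, 116, 114), (-48, 91, 91), (-44, 104, 110), (-40, 105, 112), (-36, 106, 111), (-32, 113, 118), (-28, 115, 120), (-24, 117, 121), (-20, 114, 120), (-16, 112, 118), (-12, 115, 122), (-8, 117, 123), (-4, 117, 124), (0, 117, 122), (3, 119, 125), (7, 119, 125), (11, 118, 124), (15, 117, 124), (19, 119, 120), (23, 125, 87), (27, 133, 51), (31, 126, 49), (35, 133, 58), (39, 145, 102), (43, 156, 157), (47, 156, 168), (51, 155, 167), (55, 155, 167)]
[0.60918908 0.10190756] (array([ 6.15679704e-01, -4.75957010e-01,  4.03787336e-04]), array([-4.49137209e-02, -3.17665213e-02, -5.44742390e+01]))
```

Call:
move_arm(plan=[[0,0,0,0,0,-8],[0,0,0,0,0,-8],[0,0,0,0,0,-8],[0,0,0,0,0,-8],[0,0,0,0,0,-8]], fingers=1)

```text
t: 0.6
ee_pos: [0.1272, -0.5092, 0.21]
ee_rot: [-2.794, -1.435, -0.0]
wrist_force: [-0.3, 0.1, -0.0]
opening: 0.0856
finger_force: 0.0
```

The top-view rail edges put the jig about 4 mm toward −x of my first guess. The scene view and triangulation say 1 to 2.5 mm, and the triangulated blue height is 71 mm. I take the chipped block at (0.6064, 0.1030).

Call:
move_arm(plan=[[0,0,0,0,0,-8],[0,0,0,0,0,-6.4],[0,0,0,0,0,0],[0.03,-0.022,0,0,0,0],[0.03,-0.022,0,0,0,0]])

```text
t: 1.1
ee_pos: [0.1082, -0.4366, 0.2096]
ee_rot: [-2.601, -1.761, -0.001]
wrist_force: [-0.8, 0.9, -0.3]
opening: 0.0856
finger_force: 0.0
```

```bash
cat > st.py <<'E'
import sys;from h import *
from station import bot
o=bot.get_obs();a=np.radians(-21.5);s,r=delta(o,[.6064,.1030,float(sys.argv[1])],a)
print(o["t"],o["ee_pos"].round(4),"shift",s.round(4),"turn",r.round(2),o["joint_pos"].round(2),"F",o["wrist_force"].round(1),"T",o["wrist_torque"].round(2),o["opening"].round(4))
E
python3 st.py .21
```

```text
Traceback (most recent call last):
  File "st.py", line 4, in <module>
    print(o["t"],o["ee_pos"].round(4),"shift",s.round(4),"turn",r.round(2),o["joint_pos"].round(2),"F",o["wrist_force"].round(1),"T",o["wrist_torque"].round(2),o["opening"].round(4))
                                                                                                                                                                ^^^^^^^^^^^^^^^^^^
AttributeError: 'float' object has no attribute 'round'
```

```bash
sed -i 's/o\["opening"\].round(4)/round(float(o["opening"]),4)/' st.py; python3 st.py .21
```

```text
1.1 [ 0.1082 -0.4366  0.2096] shift [6.860e-01 2.623e-01 1.000e-04] turn [-0.03 -0.06 -0.29] [-1.51  0.14 -0.22  1.22 -0.    0.44] F [-0.8  0.9 -0.3] T [-0.04  0.04 -0.04] 0.0856
```

Call:
move_arm(plan=[[0.036,0.014,0,0,0,0],[0.036,0.014,0,0,0,0],[0.036,0.014,0,0,0,0],[0.036,0.014,0,0,0,0],[0.036,0.014,0,0,0,0]])

```text
t: 1.6
ee_pos: [0.2403, -0.2944, 0.2103]
ee_rot: [2.602, 1.761, 0.0]
wrist_force: [0.9, -0.4, -0.3]
opening: 0.0854
finger_force: 0.0
```

Call:
move_arm(plan=[[0.036,0.014,0,0,0,0],[0.036,0.014,0,0,0,0],[0.036,0.014,0,0,0,0],[0.036,0.014,0,0,0,0],[0.036,0.014,0,0,0,0]])

```text
t: 2.1
ee_pos: [0.3718, -0.1526, 0.2103]
ee_rot: [2.601, 1.761, 0.0]
wrist_force: [-0.0, -1.4, -0.6]
opening: 0.0855
finger_force: 0.0
```

Call:
move_arm(plan=[[0.036,0.014,0,0,0,0],[0.036,0.014,0,0,0,0],[0.036,0.014,0,0,0,0],[0.036,0.014,0,0,0,0],[0.036,0.014,0,0,0,0]])

```text
t: 2.6
ee_pos: [0.503, -0.0109, 0.2102]
ee_rot: [-2.601, -1.762, 0.0]
wrist_force: [-0.1, -1.1, -0.5]
opening: 0.0854
finger_force: 0.0
```

```bash
python3 st.py .21
```

```text
2.6 [ 0.503  -0.0109  0.2102] shift [0.1441 0.0537 0.0002] turn [-0.01  0.   -0.28] [-0.18  0.23 -0.1   1.24 -0.    1.77] F [-0.1 -1.1 -0.5] T [-0.05 -0.01 -0.01] 0.0854
```

Call:
move_arm(plan=[[0.036,0.0134,0,0,0,0],[0.036,0.0134,0,0,0,-0.2],[0.036,0.0134,0,0,0,0],[0.03,0.0115,0,0,0,0],[0.005,0.0015,0,0,0,0]])

```text
t: 3.1
ee_pos: [0.6055, 0.1035, 0.2092]
ee_rot: [-2.596, -1.769, 0.001]
wrist_force: [-0.6, -0.5, 0.4]
opening: 0.0857
finger_force: 0.0
```

Call:
move_arm(plan=[[0,0,0.03,0,0,0],[0,0,0.03,0,0,0],[0,0,0.02,0,0,0],[0,0,0,0,0,0],[0,0,0,0,0,0]])

```text
t: 3.6
ee_pos: [0.604, 0.1009, 0.1309]
ee_rot: [2.596, 1.769, -0.0]
wrist_force: [0.6, -0.6, 1.0]
opening: 0.0854
finger_force: 0.0
```

```bash
python3 st.py .06; python3 - <<'E'
from h import *;from station import get_image
o=np.zeros((600,480,3),np.uint8)
for i,(n,(x0,y0,x1,y1)) in enumerate({"scene":(290,215,410,290+0),"top":(230,185,350,260)}.items()):
    im=get_image(n);o[i*300:i*300+300]=cv2.resize(im["image"][y0:y1,x0:x1],(480,300),interpolation=cv2.INTER_CUBIC)
cv2.imwrite("pics/c1.png",o[:,:,::-1])
E
```

```text
3.6 [0.604  0.1009 0.1309] shift [0.0029 0.0015 0.0709] turn [-0.    0.01  0.02] [ 0.03  0.44  0.01  1.14 -0.    1.98] F [ 0.6 -0.6  1. ] T [ 0.   -0.02  0.01] 0.0854
```

View pics/c1.png

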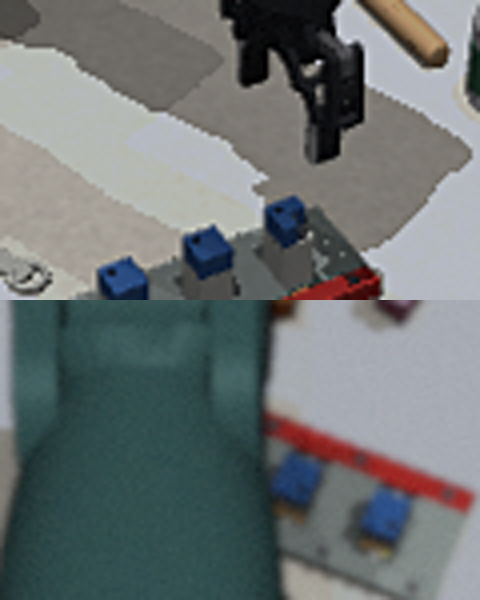

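The two open fingertips straddle the chipped block in the scene view: tips at about (351,235) and (371,254), block top at about (361,269). I descend with the small correction.

Call:
move_arm(plan=[[0.003,0.0015,0,0,0,0],[0,0,0.025,0,0,0],[0,0,0.025,0,0,0],[0,0,0.02,0,0,0],[0,0,0,0,0,0]])

```text
t: 4.2
ee_pos: [0.6056, 0.1035, 0.0587]
ee_rot: [-2.594, -1.77, 0.004]
wrist_force: [0.0, 0.1, 0.3]
opening: 0.0856
finger_force: 0.0
```

```bash
python3 st.py .06; python3 - <<'E'
from h import *;from station import get_image
c=get_image("scene");im=c["image"];x0,y0,x1,y1=310,215,410,290
cv2.imwrite("pics/c2.png",cv2.resize(im[y0:y1,x0:x1],(600,450),interpolation=cv2.INTER_CUBIC)[:,:,::-1])
E
```

```text
4.2 [0.6056 0.1035 0.0587] shift [-0.0002  0.0009 -0.0013] turn [-0.15  0.06  0.11] [ 0.04  0.5  -0.1   0.97  0.    1.98] F [0.  0.1 0.3] T [-0.   -0.01 -0.03] 0.0856
```

View pics/c2.png

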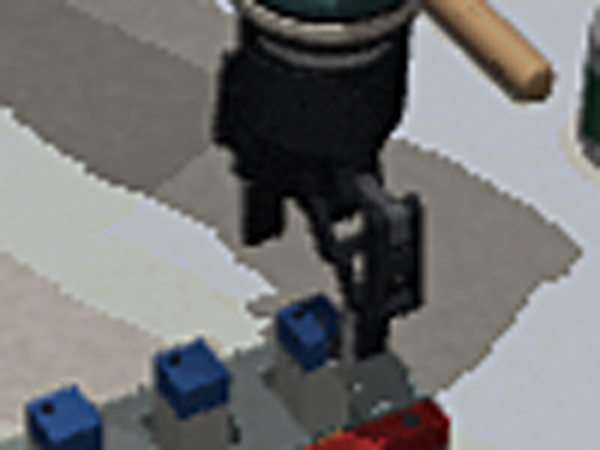

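```bash
python3 - <<'E'
from h import *;from station import get_image,bot
c=get_image("scene");o=bot.get_obs();R=Ro.from_rotvec(o["ee_rot"])
f=lambda p:tuple((int((p[0]-310)*6),int((p[1]-215)*6)))
for n,q in dict(tcp=(0,0,0),bodyfront=(0,0,-.054),tip_far=(0,-.0428,.006),tip_near=(0,.0428,.006),back_far=(0,-.057,.006),back_near=(0,.057,.006),far_top=(0,-.057,-.054),near_top=(0,.057,-.054)).items():
    print(n,f(proj(c,o["ee_pos"]+R.apply(q))))
for z in(.03,.075,.082):print("block",z,f(proj(c,[.6064,.103,z])))
im=c["image"];x0,y0,x1,y1=330,235,390,280
cv2.imwrite("pics/c3.png",cv2.resize(cv2.convertScaleAbs(im[y0:y1,x0:x1],alpha=2,beta=20),(780,585),interpolation=cv2.INTER_CUBIC)[:,:,::-1])
E
```

```text
tcp (309, 345)
bodyfront (313, 261)
tip_far (264, 300)
tip_near (356, 410)
back_far (250, 283)
back_near (372, 429)
far_top (252, 190)
near_top (378, 336)
block 0.03 (305, 392)
block 0.075 (309, 324)
block 0.082 (309, 313)
```

View pics/c3.png

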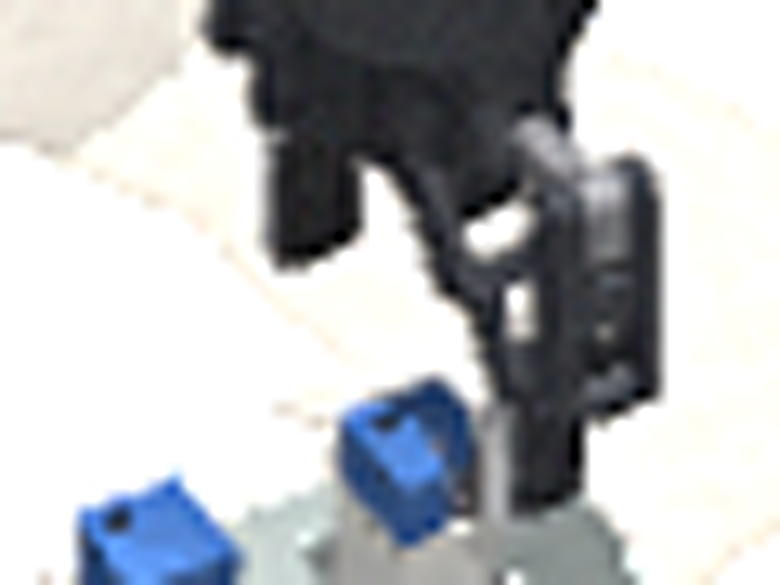

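```bash
python3 - <<'E'
import pickle;from h import *
d=pickle.load(open("im0.pkl","rb"));c=d["scene"];R=Ro.from_rotvec([-3.117,-.383,0]);p=np.array([.127,-.509,.21])
x0,y0,x1,y1=0,190,90,280
im=cv2.resize(cv2.convertScaleAbs(c["image"][y0:y1,x0:x1],alpha=2,beta=20),(585,585),interpolation=cv2.INTER_CUBIC)[:,:,::-1].copy()
for q,col in(((0,0,0),(0,0,255)),((0,-.0428,.006),(0,255,0)),((0,.0428,.006),(0,255,0)),((0,0,-.054),(255,0,255))):
    u,v=proj(c,p+R.apply(q));cv2.circle(im,(int((u-x0)*6.5),int((v-y0)*6.5)),6,col,-1)
cv2.imwrite("pics/c4.png",im)
E
```

```text
(no output)
```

View pics/c4.png

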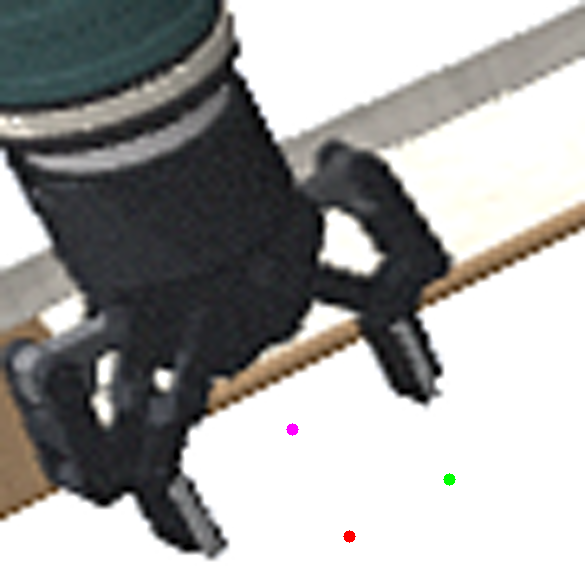

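The crop of the start picture shows the fingertips' midpoint at (325,472), while the stated TCP projects to (349,536). The whole gripper appears about 36 mm farther back along its axis than the stated tool frame. In the current view the near tip at pixel (372,274) is likewise about 10 px too high. Lowering 20 mm is safe under either reading, so I do that and watch the force.

Call:
move_arm(plan=[[0,0.001,0.005,0,0,0],[0,0,0.005,0,0,0],[0,0,0.005,0,0,0],[0,0,0.005,0,0,0],[0,0,0,0,0,0]])

```text
t: 4.8
ee_pos: [0.6071, 0.103, 0.0396]
ee_rot: [-2.594, -1.771, 0.001]
wrist_force: [-0.6, -0.4, 0.1]
opening: 0.0856
finger_force: 0.0
```

```bash
python3 st.py .035;python3 - <<'E'
from h import *;from station import get_image,bot
c=get_image("scene");o=bot.get_obs();R=Ro.from_rotvec(o["ee_rot"])
im=c["image"];x0,y0,x1,y1=330,235,390,280
im=cv2.resize(cv2.convertScaleAbs(im[y0:y1,x0:x1],alpha=2,beta=20),(780,585),interpolation=cv2.INTER_CUBIC)[:,:,::-1].copy()
for dz,col in((0,(0,0,255)),(-.036,(0,255,0))):
  for y in(-.0428,.0428):
    u,v=proj(c,o["ee_pos"]+R.apply((0,y,.006+dz)));cv2.circle(im,(int((u-x0)*13),int((v-y0)*13)),6,col,-1)
cv2.imwrite("pics/c5.png",im)
E
```

```text
4.8 [0.6071 0.103  0.0396] shift [-0.0003 -0.0006  0.0046] turn [-0.06  0.02  0.13] [ 0.04  0.51 -0.13  0.93  0.    1.98] F [-0.6 -0.4  0.1] T [0.   0.02 0.04] 0.0856
```

View pics/c5.png

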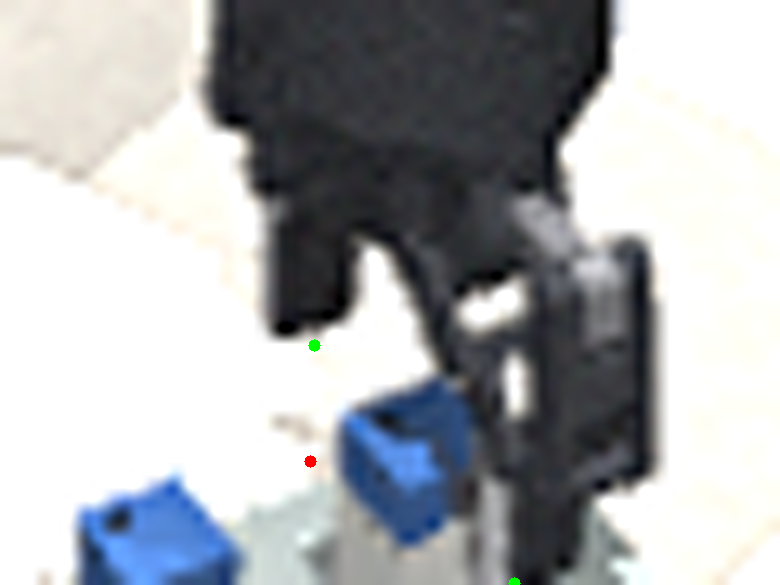

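The green dots (tips with the 36 mm setback) match the fingertips at about (310,330) and (540,585). The true grasp point is therefore about 36 mm behind the reported TCP. I go lower slowly, watching the force.

Call:
move_arm(plan=[[0,-0.0005,0.003,0,0,0],[0,0,0.003,0,0,0],[0,0,0.003,0,0,0],[0,0,0.002,0,0,0],[0,0,0,0,0,0]])

```text
t: 5.35
ee_pos: [0.6069, 0.1032, 0.029]
ee_rot: [-2.595, -1.771, 0.001]
wrist_force: [0.7, 0.4, 1.3]
opening: 0.0856
finger_force: 0.0
```

Call:
move_arm(plan=[[0,0,0.002,0,0,0],[0,0,0.002,0,0,0],[0,0,0.002,0,0,0],[0,0,0.002,0,0,0],[0,0,0,0,0,0]])

```text
t: 5.85
ee_pos: [0.6069, 0.1032, 0.021]
ee_rot: [-2.595, -1.771, 0.001]
wrist_force: [-1.0, 0.1, 0.4]
opening: 0.0855
finger_force: 0.0
```

```bash
python3 st.py .02;python3 - <<'E'
from h import *;from station import get_image
c=get_image("scene");im=c["image"];x0,y0,x1,y1=330,240,390,285
cv2.imwrite("pics/c6.png",cv2.resize(cv2.convertScaleAbs(im[y0:y1,x0:x1],alpha=2,beta=20),(780,585),interpolation=cv2.INTER_CUBIC)[:,:,::-1])
E
```

```text
5.85 [0.6069 0.1032 0.021 ] shift [-0.0004 -0.0004  0.001 ] turn [-0.02  0.01  0.12] [ 0.04  0.53 -0.16  0.88 -0.    1.98] F [-1.   0.1  0.4] T [-0.07 -0.03  0.01] 0.0855
```

View pics/c6.png

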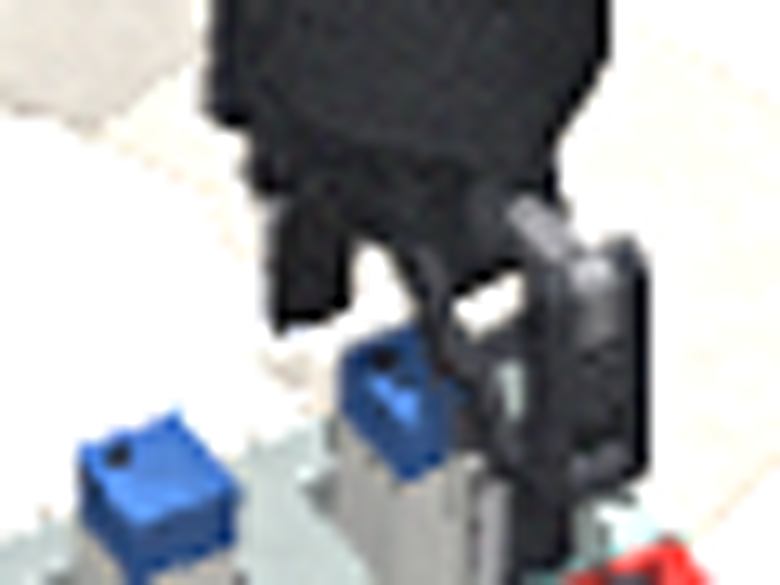

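No contact, even though the nominal tips would already be below the jig top, so the setback is confirmed. The near finger is beside the block's +x face at about (545,540), below the chip. Closing.

Call:
move_arm(plan=[[0,0,0,0,0,0],[0,0,0,0,0,0],[0,0,0,0,0,0],[0,0,0,0,0,0],[0,0,0,0,0,0]], fingers=0)

```text
t: 6.4
ee_pos: [0.6088, 0.1028, 0.0219]
ee_rot: [2.593, 1.769, 0.004]
wrist_force: [5.4, -3.2, 0.4]
opening: 0.0272
finger_force: 61.4
```

```bash
python3 st.py .02
```

```text
6.4 [0.6088 0.1028 0.0219] shift [-0.0007 -0.0023  0.0019] turn [ 0.2  -0.02  0.11] [ 0.04  0.53 -0.16  0.88 -0.    1.98] F [ 5.4 -3.2  0.4] T [-0.63 -1.29  0.02] 0.0272
```

Gripped: opening 27 mm, 61 N. The block sits about 2 mm toward +x of my estimate, so I take up that offset. Then I lean towards the red rail about the lower +x edge of the foot, which is at tool y=+15 mm, z=+9 mm.

Call:
move_arm(plan=[[0,0.0022,-0.0005,2,0,0],[0,0.0004,-0.0006,2.4,0,0],[0,0.0004,-0.0006,2.4,0,0],[0,0.0004,-0.0006,2.4,0,0],[0,0.0004,-0.0006,2.4,0,0]])

```text
t: 6.9
ee_pos: [0.6103, 0.1021, 0.0244]
ee_rot: [-2.451, -1.673, 0.172]
wrist_force: [-3.5, 2.4, 3.5]
opening: 0.0271
finger_force: 61.0
```

```bash
python3 st.py .02
```

```text
6.9 [0.6103 0.1021 0.0244] shift [-0.0006 -0.003   0.0051] turn [-1.175e+01 -1.000e-02  1.300e-01] [-0.    0.66  0.09  1.19  0.07  1.93] F [-3.5  2.4  3.5] T [ 0.44  0.65 -0.04] 0.0271
```

The tool now leans 11.75° with little force. Next I lean the other way about the raised −x foot edge.

Call:
move_arm(plan=[[0,-0.0004,-0.0006,-2.3,0,0],[0,-0.0004,-0.0006,-2.3,0,0],[0,-0.0004,-0.0006,-2.3,0,0],[0,-0.0004,-0.0006,-2.3,0,0],[0,-0.0004,-0.0006,-2.3,0,0]])

```text
t: 7.4
ee_pos: [0.609, 0.1023, 0.027]
ee_rot: [-2.595, -1.771, 0.001]
wrist_force: [0.4, -0.1, -4.2]
opening: 0.0272
finger_force: 59.2
```

```bash
python3 st.py .02
```

```text
7.4 [0.609  0.1023 0.027 ] shift [-0.0003 -0.0026  0.007 ] turn [-0.04  0.01  0.12] [ 0.03  0.52 -0.15  0.9   0.    1.98] F [ 0.4 -0.1 -4.2] T [-0.03  0.05  0.02] 0.0272
```

Call:
move_arm(plan=[[0,-0.0004,-0.0006,-2.3,0,0],[0,-0.0004,-0.0006,-2.3,0,0],[0,-0.0004,-0.0006,-2.3,0,0],[0,-0.0004,-0.0006,-2.3,0,0],[0,-0.0004,-0.0006,-2.3,0,0]])

```text
t: 7.9
ee_pos: [0.6068, 0.1032, 0.0298]
ee_rot: [2.455, 1.675, 0.168]
wrist_force: [0.0, 0.3, -4.0]
opening: 0.0274
finger_force: 59.4
```

```bash
python3 st.py .02
```

```text
7.9 [0.6068 0.1032 0.0298] shift [-0.0003 -0.0022  0.0096] turn [11.45 -0.    0.13] [ 0.08  0.42 -0.36  0.61 -0.09  2.02] F [ 0.   0.3 -4. ] T [ 0.12  0.31 -0.02] 0.0274
```

The force is now just the block's weight (−4 N), so it is free. I bring it upright and lift it so the underside is about 20 mm clear (reported z ≈ 0.0595).

Call:
move_arm(plan=[[0,0,-0.001,2.3,0,0],[0,0,-0.001,2.3,0,0],[0,0,-0.001,2.3,0,0],[0,0,-0.001,2.3,0,0],[0,0,-0.001,2.3,0,0]])

```text
t: 8.4
ee_pos: [0.6063, 0.1034, 0.0349]
ee_rot: [-2.592, -1.769, 0.004]
wrist_force: [0.3, 0.1, -4.2]
opening: 0.027
finger_force: 60.1
```

Call:
move_arm(plan=[[0,0.0006,-0.006,0,0,0],[0,0.0006,-0.006,0,0,0],[0,0.0006,-0.006,0,0,0],[0,0,-0.006,0,0,0],[0,0,0,0,0,0]])

```text
t: 8.9
ee_pos: [0.6087, 0.1029, 0.0602]
ee_rot: [-2.594, -1.771, -0.001]
wrist_force: [0.6, -0.4, -4.4]
opening: 0.0273
finger_force: 60.2
```

```bash
python3 st.py .0595
```

```text
8.9 [0.6087 0.1029 0.0602] shift [-0.0007 -0.0022  0.0007] turn [ 0.   -0.04  0.14] [ 0.04  0.5  -0.1   0.98  0.    1.98] F [ 0.6 -0.4 -4.4] T [ 0.04 -0.01  0.02] 0.0273
```

One still period, then a check picture.

Call:
move_arm(plan=[[0,0,0,0,0,0],[0,0,0,0,0,0],[0,0,0,0,0,0],[0,0,0,0,0,0],[0,0,0,0,0,0]])

```text
t: 9.4
ee_pos: [0.6083, 0.1027, 0.0589]
ee_rot: [-2.594, -1.77, 0.002]
wrist_force: [0.0, 0.1, -3.5]
opening: 0.0275
finger_force: 60.2
```

```bash
python3 - <<'E'
import pickle;from h import *;from station import get_image
c=get_image("scene");im=c["image"];x0,y0,x1,y1=295,235,395,310
d=pickle.load(open("im0.pkl","rb"))["scene"]
for q in(d,c):print([(ce.round(1),s[4]) for s,ce,l in blobs(q["image"],"blue",(290,235,395,325))])
cv2.imwrite("pics/c7.png",cv2.resize(cv2.convertScaleAbs(im[y0:y1,x0:x1],alpha=1.7,beta=15),(800,600),interpolation=cv2.INTER_CUBIC)[:,:,::-1])
E
```

```text
[(array([361.1, 269.8]), np.int32(85)), (array([341.6, 277.8]), np.int32(114)), (array([320.6, 285.8]), np.int32(118))]
[(array([358.9, 260.8]), np.int32(42)), (array([341.6, 278. ]), np.int32(110)), (array([320.6, 285.8]), np.int32(119))]
```

View pics/c7.png

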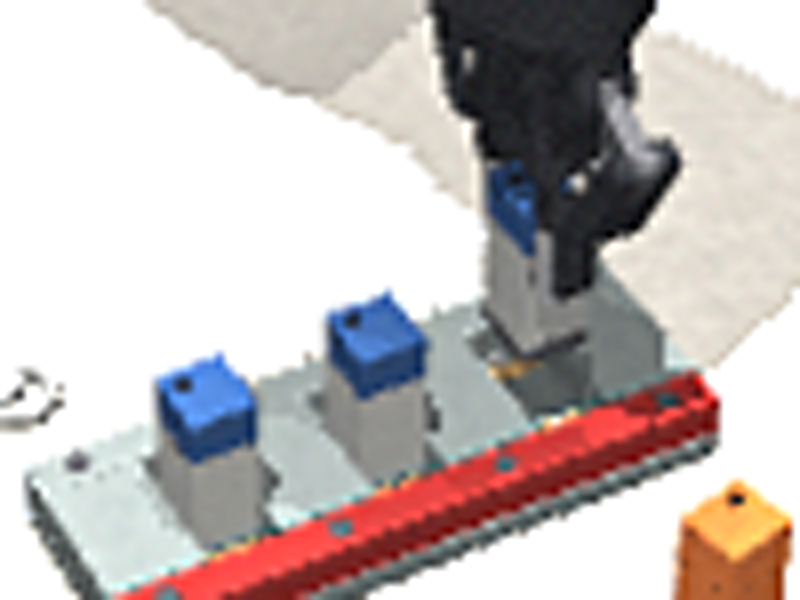

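The chipped block hangs upright in the fingers, its foot at about (540,345) clear above its empty nest. The two sound blocks at (380,345) and (208,410) have not moved. Handing in.

```bash
python3 -c "
from station import workorder
print(workorder.job_done())"
```

```text
the job is handed in; nothing more can be done
None
```

I rocked the chipped block free (about 11.7° towards the red rail, then 11.5° the other way) and handed in with it held upright about 20 mm above its nest; the two sound blocks had not moved in the last picture, and no verdict was returned.

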